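Shim the rocking wheel truing stand

TASK

The truing stand on the shop counter rocks because one of its four feet, a bare steel stud, is too short. Push the orange wedge, nose first along the counter, under that short foot until it sits snugly and the stand no longer rocks but still stands level; then press down firmly on the base right over that foot to prove that it does not give, and move clear. Only push and press with the fingers: do not pick anything up, do not shove the stand along, and leave the other things on the counter where they are.

Things in the scene. Friction and masses are not known exactly. Their poses are not given: they have to be found in the camera images.
- stand: Blue truing stand, 4.8 kg, loose, level on three rubber feet. Origin on the counter, midway between the four feet; z up. H base: two flat bars along x (250 x 38 mm, at y = +-115 mm, 26 to 38 mm above the counter) and a beam along y. Feet at x = +-105, y = +-115 mm; the short one at x = -105, y = +115. Wheel in the x-z plane to 0.29 m high, uprights at y = +-52 mm, x within +-29.
- short_foot (a point): Centre of the underside of the short foot, a bare steel stud 17 mm across (24 mm at its collar). Its height above the counter is the gap to fill: 6 to 10 mm, another each time. It is fixed to the stand and open from the +y and -x sides of the stand. Unshimmed, that corner rocks down when pressed with more than about 4 N.
- nut (a point): Top centre of the steel locknut (19 mm across) on the base bar straight above the short foot, 44 mm above the counter: the place to press, with about 10 N. Uprights and wheel stand 60 mm and more away towards -y of the stand.
- wedge: Orange plastic wedge, 70 g, flat on the counter: 110 mm long (x), 45 wide (y). Origin: centre of its underside; +x points to the nose. Top slopes evenly from 22 mm high at the flat upright back (x = -55 mm) to 2 mm at the nose (x = +55). Slides with about 0.4 N; once it bears on the foot the push rises steeply, to 5 to 10 N within a few mm, and friction holds it there.
- wedge_mid (a point): A point on the wedge's vertical centre line, 6 mm above its underside.
- pink_bottle: Pink drinking bottle, 73 mm across, 199 mm tall, upright. Origin: centre of its underside. Leave alone.
- blue_bottle: Blue drinking bottle, same size. Origin: centre of its underside. Leave alone.
- bell: Steel handlebar bell, 55 mm across, 44 mm high. Origin: centre of its underside. Leave alone.
- pedal: Black pedal, 90 (x) by 82 mm, 26 mm high, lying flat. Origin: centre of its underside. Leave alone.
- tape_roll: Blue roll of rim tape lying flat, 80 mm across, 18 mm high. Origin: centre of its underside. Leave alone.
- cone_wrench: Steel wrench, 170 mm long, lying flat. Origin: centre of its underside. Leave alone.
- grease_jar: Jar with a red lid, 60 mm across, 62 mm high, upright. Origin: centre of its underside. Leave alone.
There are look-alikes about, which are no part of the job. What is meant by the wedge is not yellow, and is the larger of those in its own colour.

How it is judged:
By the outcome, as a careful person would: the job done as asked, in the order asked, and still so for the second after the job is handed in, with the robot touching nothing.
It also fails if it takes over 54 s, if anything falls off the work surface, if the arm or the gripper's body presses on something with over 40 N, if the wrist force passes 120 N, or if a joint passes its speed limit or range.

ROBOT

A 6-joint arm with a two-finger parallel gripper is mounted at the origin on the work surface. World frame = base frame: x ahead of the robot, y to its left, z up, the work surface at z = 0. Lengths are in mm, angles in rad, forces in N, time in s.
With the tool pointing down it reaches from about 350 to 875 mm from the base axis. Payload 4.2 kg.
Tool frame: the origin (TCP) lies at the very end of the fingers, on their centre line; the grasp point (between the pads) lies arm.grip_depth behind it (arm.grip_depth is the distance from the TCP to the grasp point, in mm); z points along the fingers, y is the direction in which the jaws open and shut (so a half turn about z gives the same grasp; the last joint's range is limited). The gripper opens to 85 mm and grips with 20 to 120 N. Pads are 22 mm wide; open, the fingers measure 114 mm over their backs; the gripper's body (76 mm by 85 mm) begins 54 mm behind the grasp point. The pads swing forward as they close: fully open they stand 13 mm farther back than shut.
Start: joints at [-0.936, 0.385, 0.008, 0, -1.194, -0.259], TCP at [229.399, -581.356, 231.312] pointing down, gripper open.
Joint ranges: [-3.14, 3.14], [-1.21, 2.06], [-1.07, 1.41], [-3.16, 2.05], [-2.99, -0.16], [-3.1, 3.1]. Speed limits (rad/s): [2.79, 2.79, 3.14, 3.14, 3.14, 3.14].

INTERFACE

Orientations are given as a unit quaternion [x, y, z, w].
In Python, from bench import arm, optics, workorder gives the robot as it stands. The module is installed in compiled form; this text tells all that it offers.
- The arm moves only by the tool play_rows, never from a script. Its arguments are lists of equal length, an entry for each row: "travel": the shift along the tool's x, y, z in m, a list of three; "rotation": the turn, a rotation vector about the tool's x, y, z in rad, a list of three; "grip": the opening, from 0 (shut) to 1 (fully open). In form: {"travel": [[x, y, z], ...], "rotation": [[rx, ry, rz], ...], "grip": [grip, ...]}. A call has 1 to 12 rows; each row shifts and turns the commanded pose from where the row before left it, along the tool's axes as they then stand; what a row does not reach is not made up. A row lasts 1/12 s, in which the tool goes at most 41.7 mm and 7.16 degrees, less where a joint would pass 70% of its speed; a pose out of reach is approached as far as the arm can. A call is refused whole if a number of a shift passes 0.0417 or a number of a turn 0.125, either way. A call with a gripper value outside its range is refused whole. The fingers move at their own pace and stop on an object; the grip force is fixed at half the most. Time passes only in rows, so rows that do not move let the fingers close. It gives the time, the measured TCP pose, the force and the opening at its end, in the units of the state.
- arm.read_state(): the state, without advancing time (a new reading comes with each control period).
- optics.get_image(name): name is "scene" or "top" or "wrist"; returns a dict with "image" (480x640x3 uint8, blue, green, red), "depth" (480x640 float32, mm along the optical axis (not along the pixel's ray), 0 where there is no reading), "camera_matrix" (3x3 intrinsics, pixels), "R" (3x3) and "t" (3): a world point X has camera coordinates R X + t; the wrist camera has in their place "hand_eye" (4x4, takes a point from camera to tool coordinates, whose origin is the TCP and whose axes are the flange's). Camera axes: x right, y down, z forward; pixel columns grow to the right and rows downward; lengths in mm; the calibration is good to about 2 mm. A picture is of the moment at which its call begins: read the wrist's pose just before it.
- workorder.job_done(): hands the job in, once; it reports no verdict.
The state is a dict: "clock": time; "joints": joint angles; "joint_vel": joint speeds; "joint_efforts": joint torques, N m; "position": TCP position; "ee_rot": TCP orientation; "contact_force": force on the tool from outside, world axes, zero at the start; "wrist_torque": the same for the moment, N m; "gripper_width": finger opening in mm.
Only numpy, scipy, OpenCV 4.12 (cv2) and the standard library are available. Lean on these libraries where they do the work, as an engineer would, in place of code of your own. Each camera call takes 0.05 s, during which the arm holds its last target. There are 200 camera calls.

## Working session

There is one attempt and no reset: what is moved stays moved. The work goes in short steps, Python scripts to look and compute and a tool call to move; the robot and the scene stay as the last step left them, time stands still between calls to the robot, and variables do not carry over. Pictures are saved under pics/ and viewed, about 8 in all and at most 12, crops included, and the job is handed in when it is done.

Besides the shell and the picture viewer there is one more tool, called after "Emit:" as name(argument=value, ...) on one line, values as JSON. play_rows: Moves the arm, as the interface text tells. Its arguments: {"type":"object","properties":{"travel":{"type":"array","items":{"type":"array","items":{"type":"number"}}},"rotation":{"type":"array","items":{"type":"array","items":{"type":"number"}}},"grip":{"type":"array","items":{"type":"number"}}},"required":["travel","rotation","grip"]}

```bash
mkdir -p pics
cat > h.py <<'E'
import numpy as np, cv2, pickle
from bench import arm, optics, workorder
def grab(n):
    d=optics.get_image(n); pickle.dump(d,open(f'{n}.pkl','wb')); return d
def load(n): return pickle.load(open(f'{n}.pkl','rb'))
def ray(d,u,v,z):
    K=np.array(d['camera_matrix']);R=np.array(d['R']);t=np.array(d['t'])
    c=-R.T@t; r=R.T@np.linalg.inv(K)@np.array([u,v,1.]); return c+r*(z-c[2])/r[2]
def proj(d,X):
    K=np.array(d['camera_matrix']);p=K@(np.array(d['R'])@np.array(X,float)+np.array(d['t'])); return p[:2]/p[2]
E
python3 - <<'E'
from h import *
s=arm.read_state();print(s, arm.grip_depth)
for n in('scene','top'):
    d=grab(n);cv2.imwrite(f'pics/{n}1.png',d['image'])
    print(n,-np.array(d['R']).T@np.array(d['t']),d['camera_matrix'][0][0])
E
```

```text
{'clock': 0.0, 'joints': array([-9.36411811e-01,  3.85579608e-01,  6.60252376e-03, -5.09621305e-04,
       -1.19397718e+00, -2.58647572e-01]), 'joint_vel': array([ 0.00086458,  0.00171508,  0.00016183,  0.00024645, -0.00032907,
        0.00177518]), 'joint_efforts': array([ 6.40373855e-04, -3.92287588e+01,  1.88405997e+01,  4.18629169e+00,
       -4.65817851e-03,  1.05122029e-05]), 'position': array([ 229.1801458 , -580.83265008,  230.19696334]), 'ee_rot': array([-1.86672821e-01,  9.82421517e-01,  1.07545293e-03, -2.52314154e-04]), 'contact_force': array([ 0.41771579, -0.49295933, -0.1809863 ]), 'wrist_torque': array([-0.05307206,  0.02642757, -0.01206922]), 'gripper_width': 85.62881070131621} 18.700000000000003
scene [1463.86701235 -195.65277965 1252.2708053 ] 551.279555798672
top [ 363.49246185   -5.78131206 1074.96289545] 469.3676584322544
```

View pics/top1.png

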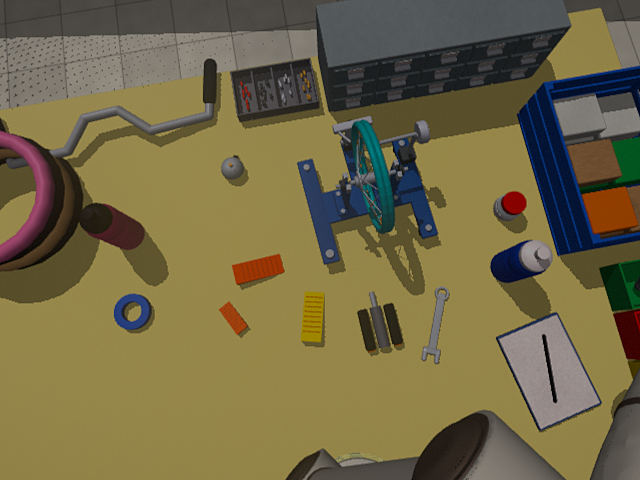

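View pics/scene1.png

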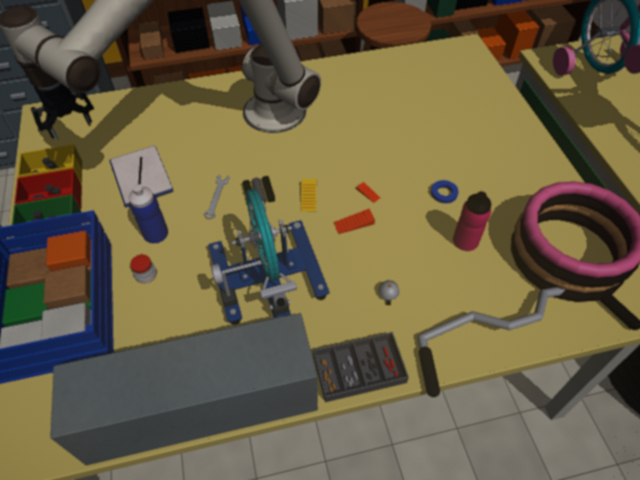

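The top view shows the stand with its left bar running from about (305,163) to (330,257). The large orange wedge is at (258,269), with a small orange look-alike at (233,318) and a yellow one at (313,317). Next I'll zoom in and measure.

Run:
```python
from h import *
t=load('top');s=load('scene')
a=cv2.resize(t['image'][110:300,220:450],None,fx=3.4,fy=3.1,interpolation=cv2.INTER_CUBIC)
a=cv2.resize(t['image'][140:290,220:450],(800,520),interpolation=cv2.INTER_CUBIC)
cv2.imwrite('pics/c1.png',a)
im=t['image'];hsv=cv2.cvtColor(im,cv2.COLOR_BGR2HSV)
m=cv2.inRange(hsv,(3,150,110),(16,255,255))
for c in cv2.findContours(m,0,2)[0]:
    A=cv2.contourArea(c)
    if A<100 or c[:,0,0].max()>450: continue
    r=cv2.minAreaRect(c);b=cv2.boxPoints(r)
    print(A,r)
    for p in b: print(p, ray(t,*p,0)[:2].round(1), ray(t,*p,22)[:2].round(1))
    # height map from depth
    mm=np.zeros_like(m);cv2.drawContours(mm,[c],-1,255,-1)
    v,u=np.nonzero(cv2.erode(mm,np.ones((3,3))));Z=t['depth'][v,u];ok=Z>0
    K=np.array(t['camera_matrix']);P=np.linalg.inv(K)@np.vstack([u,v,np.ones(len(u))])*Z
    W=np.array(t['R']).T@(P-np.array(t['t'])[:,None]);W=W[:,ok]
    G=np.linalg.lstsq(np.c_[W[0]-W[0].mean(),W[1]-W[1].mean(),np.ones(W.shape[1])],W[2],rcond=None)[0]
    print('centroid',W.mean(1),'grad',G)
for (u,v) in [(305,163),(330,255),(430,228),(400,145)]: print(u,v,ray(t,u,v,44).round(1))
```

```text
393.5 ((232.6936492919922, 317.4913330078125), (31.718597412109375, 13.65512466430664), 53.746158599853516)
[217.80925 308.73987] [461.  234.9] [459. 230.]
[228.82082 300.66473] [474.5 207.8] [472.2 203.4]
[247.57805 326.2428 ] [410.1 174.3] [409.2 170.6]
[236.56648 334.31793] [397.  201.2] [396.3 197. ]
centroid [435.09183399 202.81796885   8.58912882] grad [-0.16908201 -0.07612224  8.58912882]
926.0 ((257.7353210449219, 268.4411926269531), (20.130455017089844, 49.71980285644531), 75.96376037597656)
[231.1765 264.7059] [555.2 190.9] [551.3 186.8]
[279.4118  252.64706] [562.7  76.6] [558.6  74.9]
[284.29413 272.17648] [515.6  72.9] [512.5  71.3]
[236.05884 284.23532] [508.5 186.2] [505.5 182.3]
centroid [533.50180684 130.3909768   12.46718695] grad [-0.02641467  0.18129396 12.46718695]
305 163 [751.4 -19.1  44. ]
330 255 [528.7 -36.5  44. ]
430 228 [ 547.9 -268.7   44. ]
400 145 [ 754.2 -244.7   44. ]
```

View pics/c1.png

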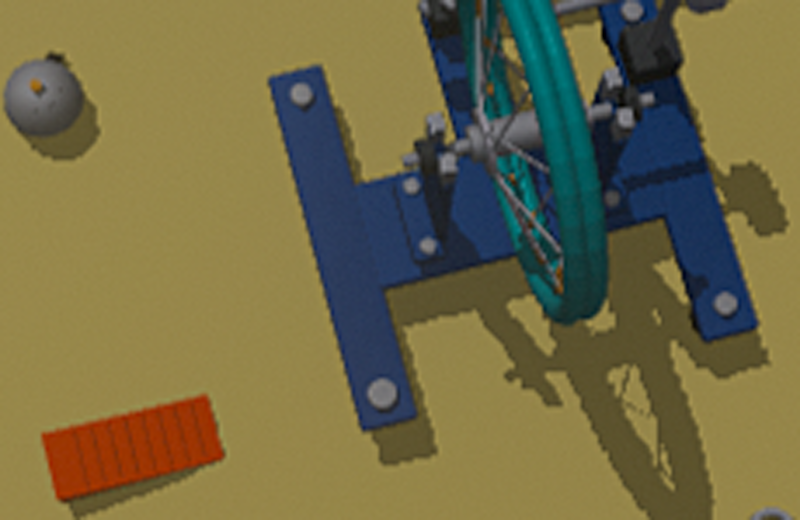

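The orange wedge's nose already points at the stand, since its height rises towards world +y. The larger nut, at crop (382,394), marks the short foot at the near end of the left bar. I'll refine the nut positions using both views.

```bash
cat >> h.py <<'E'
def plan(pos,n=None,s=None):
    from scipy.spatial.transform import Rotation as Ro
    s=s or arm.read_state();R=Ro.from_quat(s['ee_rot']).as_matrix()
    d=R.T@(np.array(pos)-s['position'])/1000
    print('pos',s['position'].round(1),'tool delta m',d.round(4),'rows',int(np.ceil(abs(d).max()/.041)),'tooly yaw deg',np.degrees(np.arctan2(R[1,1],R[0,1])).round(2))
E
python3 - <<'E'
from h import *
t=load('top');s=load('scene')
def blobs(d,x0,x1,y0,y1):
    im=d['image'];h=cv2.cvtColor(im,cv2.COLOR_BGR2HSV)
    m=cv2.inRange(h,(0,0,95),(180,70,255));m2=np.zeros_like(m);m2[y0:y1,x0:x1]=m[y0:y1,x0:x1]
    n,l,st,c=cv2.connectedComponentsWithStats(m2)
    return [(c[i].round(1),st[i,4]) for i in range(1,n) if 6<st[i,4]<200]
B=blobs(t,295,345,155,265);print(B)
for c,a in B: print('top44',ray(t,*c,44).round(1))
c2=blobs(t,415,440,215,240);print(c2,[ray(t,*c,44).round(1) for c,a in c2])
S=blobs(s,285,330,215,300);print(S)
for c,a in S: print('scene44',ray(s,*c,44).round(1), 'Z0..',ray(s,*c,38).round(1))
# wedge from scene
h=cv2.cvtColor(s['image'],cv2.COLOR_BGR2HSV);m=cv2.inRange(h,(3,150,110),(16,255,255))
for c in cv2.findContours(m,0,2)[0]:
    r=cv2.minAreaRect(c)
    if 300<r[0][0]<400 and 180<r[0][1]<260: print(cv2.contourArea(c),[ (p.round(0),ray(s,*p,0)[:2].round(0),ray(s,*p,22)[:2].round(0)) for p in cv2.boxPoints(r)])
plan([380,-100,240]);
E
```

```text
[(array([306. , 166.5]), np.int32(30)), (array([343.5, 174.9]), np.int32(10)), (array([337.6, 185.1]), np.int32(11)), (array([337.7, 193.1]), np.int32(16)), (array([342.6, 210.4]), np.int32(15)), (array([329.3, 252.6]), np.int32(53))]
top44 [742.6 -19.9  44. ]
top44 [ 706.6 -101.3   44. ]
top44 [685.  -83.4  44. ]
top44 [666.2 -80.1  44. ]
top44 [624.1 -83.4  44. ]
top44 [534.3 -36.   44. ]
[(array([428.2, 226.8]), np.int32(28))] [array([ 551.4, -265.4,   44. ])]
[(array([296.8, 224.3]), np.int32(33)), (array([289.5, 227.4]), np.int32(11)), (array([290.9, 263.3]), np.int32(9)), (array([289.5, 285.2]), np.int32(126)), (array([320.5, 286.1]), np.int32(22))]
scene44 [533.9 -34.5  44. ] Z0.. [529.3 -33.7  38. ]
scene44 [539.7 -56.5  44. ] Z0.. [535.1 -55.8  38. ]
scene44 [657.6 -77.7  44. ] Z0.. [653.6 -77.1  38. ]
scene44 [722.8 -95.3  44. ] Z0.. [719.2 -94.8  38. ]
scene44 [744.4 -18.7  44. ] Z0.. [740.8 -17.8  38. ]
568.5 [(array([333., 221.], dtype=float32), array([515.,  74.]), array([531.,  69.])), (array([370., 207.], dtype=float32), array([488., 194.]), array([506., 187.])), (array([376., 223.], dtype=float32), array([550., 194.]), array([566., 187.])), (array([339., 237.], dtype=float32), array([574.,  77.]), array([590.,  72.]))]
209.0 [(array([356., 187.], dtype=float32), array([401., 175.]), array([420., 169.])), (array([363., 180.], dtype=float32), array([379., 204.]), array([398., 197.])), (array([380., 197.], dtype=float32), array([459., 235.]), array([477., 227.])), (array([373., 204.], dtype=float32), array([480., 206.]), array([497., 199.]))]
pos [ 229.2 -580.9  230.3] tool delta m [-0.3167  0.392  -0.0089] rows 10 tooly yaw deg 111.53
```

Emit:
play_rows(travel=[[0,0,0],[0,0,0],[0,0,0],[-0.02,0.04,-0.001],[-0.02,0.04,-0.001],[-0.02,0.04,-0.001],[-0.02,0.04,-0.001],[-0.02,0.04,-0.001],[-0.02,0.04,-0.001],[-0.02,0.04,-0.001],[-0.02,0.04,-0.001],[-0.02,0.04,-0.001]], rotation=[[0,0,0.093],[0,0,0.093],[0,0,0.094],[0,0,0],[0,0,0],[0,0,0],[0,0,0],[0,0,0],[0,0,0],[0,0,0],[0,0,0],[0,0,0]], grip=[0,0,0,0,0,0,0,0,0,0,0,0])

```text
clock: 1.1
position: [364.1, -229.6, 239.6]
ee_rot: [-0.048, 0.999, 0.0, -0.0]
contact_force: [1.6, -0.1, 0.1]
gripper_width: 0.5
```

```bash
python3 -c "
from h import *
plan([420,120,200])"
```

```text
pos [ 364.1 -229.6  239.6] tool delta m [-0.089   0.3426  0.0397] rows 9 tooly yaw deg 95.47
```

Emit:
play_rows(travel=[[-0.01,0.038,0.004],[-0.01,0.038,0.004],[-0.01,0.038,0.004],[-0.01,0.038,0.004],[-0.01,0.038,0.004],[-0.01,0.038,0.005],[-0.01,0.038,0.005],[-0.01,0.038,0.005],[-0.01,0.038,0.005],[0,0,0]], rotation=[[0,0,0],[0,0,0],[0,0,0],[0,0,0],[0,0,0],[0,0,0],[0,0,0],[0,0,0],[0,0,0],[0,0,0]], grip=[0,0,0,0,0,0,0,0,0,0])

```text
clock: 1.93
position: [422.1, 122.5, 198.8]
ee_rot: [-0.051, 0.999, 0.0, 0.0]
contact_force: [0.5, 0.3, 0.1]
gripper_width: 0.3
```

```bash
cat >> h.py <<'E'
def wrist(name):
    from scipy.spatial.transform import Rotation as Ro
    s=arm.read_state();d=optics.get_image('wrist')
    T=np.eye(4);T[:3,:3]=Ro.from_quat(s['ee_rot']).as_matrix();T[:3,3]=s['position']
    W=T@np.array(d['hand_eye']); d['R']=W[:3,:3].T;d['t']=-W[:3,:3].T@W[:3,3]
    pickle.dump(d,open('wrist.pkl','wb'));cv2.imwrite(f'pics/{name}.png',d['image']);return d
E
python3 -c "
from h import *
d=wrist('w1');print(-d['R'].T@d['t'],d['R'][2]);
for X in [(534,-35,44),(534,130,12)]: print(proj(d,X))
plan([588,142,100])"
```

```text
[356.75692662 115.9626902  341.6642654 ] [ 0.25904157  0.02675874 -0.96549543]
[121.13426652 331.81263025]
[316.43706773 331.0833227 ]
pos [421.1 120.2 198.8] tool delta m [-0.1684  0.005   0.0986] rows 5 tooly yaw deg 95.76
```

View pics/w1.png

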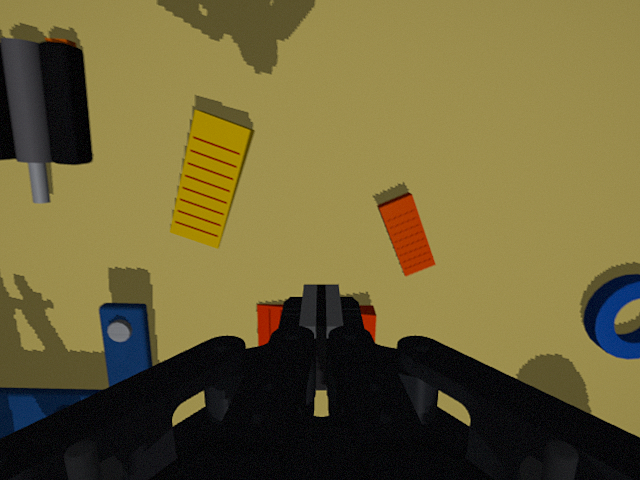

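The nut appears at (119,331), within 2 px of the prediction. The near edge of the wedge runs from (258,304) to (375,306). Now I'll move to its far side for the sideways nudge.

```bash
python3 -c "
from h import *
d=load('wrist')
print(ray(d,258,304,1),ray(d,375,306,22),ray(d,119,331,44))
plan([587,150,60])"
```

```text
[517.29271154  72.75524654   1.        ] [498.87822573 178.91465411  22.        ] [533.41711341 -36.76343133  44.        ]
pos [421.1 120.2 198.8] tool delta m [-0.1683  0.0131  0.1386] rows 5 tooly yaw deg 95.76
```

Emit:
play_rows(travel=[[-0.034,0.003,0.01],[-0.034,0.003,0.015],[-0.034,0.003,0.02],[-0.034,0.002,0.03],[-0.033,0.002,0.03],[0,0,0.03],[0,0,0]], rotation=[[0,0,0],[0,0,0],[0,0,0],[0,0,0],[0,0,0],[0,0,0],[0,0,0]], grip=[0,0,0,0,0,0,0])

```text
clock: 2.57
position: [579.7, 142.8, 62.0]
ee_rot: [-0.046, 0.999, -0.002, -0.007]
contact_force: [-2.0, -0.3, -1.6]
gripper_width: 0.1
```

```bash
python3 -c "
from h import *
plan([587,150,7])
d=wrist('w2')"
```

```text
pos [579.7 142.8  62. ] tool delta m [-0.0086  0.0067  0.0548] rows 2 tooly yaw deg 95.26
```

View pics/w2.png

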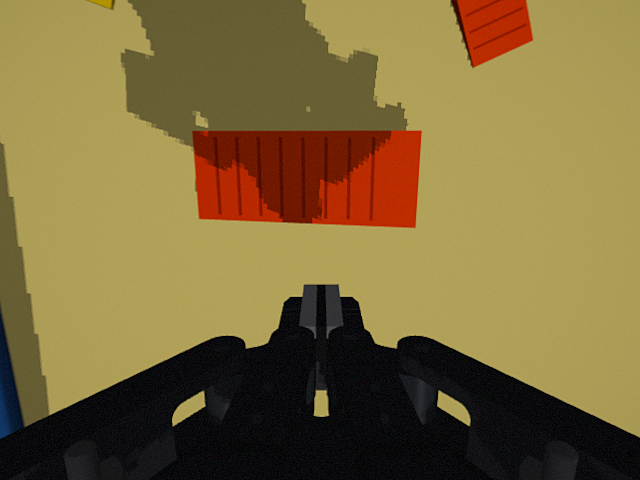

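Close view: the back-top corners are at (420,131) and (415,227), and the nose corners at (194,131) and (200,219).

```bash
python3 -c "
from h import *
d=load('wrist')
a,b=ray(d,420,131,22),ray(d,415,227,22);c,e=ray(d,194,131,2),ray(d,200,219,2)
print(a,b,c,e);bm=(a+b)/2;nm=(c+e)/2;v=nm-bm;print(bm,nm,np.hypot(*v[:2]),np.degrees(np.arctan2(v[1],v[0])))
n=np.array([534,-35.7]);u=v[:2]/np.hypot(*v[:2]);w=n-nm[:2];print('fwd',w@u,'lat(+ = to +x side)',w@np.array([-u[1],u[0]]))
plan([587,150,7])"
```

```text
[508.53475373 181.43786119  22.        ] [552.8153629  185.86182538  22.        ] [517.99661066  73.08479315   2.        ] [562.93857529  76.75401357   2.        ]
[530.67505831 183.64984328  22.        ] [540.46759297  74.91940336   2.        ] 109.17051937804571 -84.85368355505238
fwd 109.59334379705335 lat(+ = to +x side) -16.364020075160862
pos [580.7 143.4  65.4] tool delta m [-0.0074  0.0062  0.0583] rows 2 tooly yaw deg 95.35
```

Emit:
play_rows(travel=[[-0.0075,0.006,0.01],[0,0,0.025],[0,0,0.015],[0,0,0.008],[0,0,0],[0,0,0],[0,0,0]], rotation=[[0,0,0],[0,0,0],[0,0,0],[0,0,0],[0,0,0],[0,0,0],[0,0,0]], grip=[0,0,0,0,0,0,0])

```text
clock: 3.2
position: [591.2, 153.2, 13.1]
ee_rot: [-0.048, 0.999, 0.001, 0.002]
contact_force: [-0.2, 0.4, 0.4]
gripper_width: -0.2
```

Emit:
play_rows(travel=[[0,-0.002,0.006],[0,0,0],[0.006,0,0],[0.006,0,0],[0.006,0,0],[0.005,0,0],[0.004,0,0],[0.003,0,0],[0.003,0,0],[0.002,0,0],[0,0,0],[0,0,0]], rotation=[[0,0,0],[0,0,0],[0,0,0],[0,0,0],[0,0,0],[0,0,0],[0,0,0],[0,0,0],[0,0,0],[0,0,0],[0,0,0],[0,0,0]], grip=[0,0,0,0,0,0,0,0,0,0,0,0])

```text
clock: 4.2
position: [555.3, 147.2, 5.2]
ee_rot: [-0.048, 0.999, -0.0, -0.0]
contact_force: [0.2, -0.6, -0.4]
gripper_width: -0.1
```

```bash
cat >> h.py <<'E'
def wedge(d,zb=22,zn=2,show=True):
    "fit quad to the orange blob nearest image centre with area>3000; back = higher end (right)"
    h=cv2.cvtColor(d['image'],cv2.COLOR_BGR2HSV);m=cv2.inRange(h,(2,150,60),(14,255,255))
    m=cv2.morphologyEx(m,cv2.MORPH_CLOSE,np.ones((7,7)))
    c=max(cv2.findContours(m,0,2)[0],key=cv2.contourArea);q=cv2.approxPolyDP(cv2.convexHull(c),0.03*cv2.arcLength(c,True),True)[:,0].astype(float)
    print('quad',q.tolist())
    if len(q)!=4:return
    W=[ray(d,*p,12) for p in q];o=np.argsort([-w[1] for w in W]);b=[ray(d,*q[i],zb) for i in o[:2]];n=[ray(d,*q[i],zn) for i in o[2:]]
    bm,nm=np.mean(b,0),np.mean(n,0);v=(nm-bm)[:2];u=v/np.hypot(*v);w=np.array([534,-35.7])-nm[:2]
    print('back',bm.round(1),'nose',nm.round(1),'len',np.hypot(*v).round(1),'ang',np.degrees(np.arctan2(v[1],v[0])).round(2),'fwd',(w@u).round(1),'lat',(w@np.array([-u[1],u[0]])).round(1))
E
python3 -c "
from h import *
plan([554,147,7])
d=wrist('w3');wedge(d);wedge(grab('top'));plan([554,147,7])"
```

```text
pos [555.3 147.2   5.2] tool delta m [ 0.0013 -0.0001 -0.0018] rows 1 tooly yaw deg 95.49
quad [[438.0, 161.0], [432.0, 292.0], [142.0, 281.0], [125.0, 167.0]]
back [516.9 181.7  22. ] nose [530.8  73.    2. ] len 109.6 ang -82.68 fwd 108.2 lat -10.7
quad [[624.0, 186.0], [639.0, 226.0], [593.0, 233.0], [582.0, 194.0]]
back [ 519.2 -638.5   22. ] nose [ 520.7 -757.4    2. ] len 118.9 ang -89.25 fwd -721.4 lat 22.8
pos [555.4 147.1   5.1] tool delta m [ 0.0014  0.     -0.0019] rows 1 tooly yaw deg 95.48
```

Emit:
play_rows(travel=[[-0.012,0,0],[0,-0.02,0],[0,-0.02,0.001],[0.003,0,0],[0.003,0,0],[0.002,0,0],[0.002,0,0],[0.001,0,0],[0,0,0],[0,0,0]], rotation=[[0,0,0],[0,0,0],[0,0,0],[0,0,0],[0,0,0],[0,0,0],[0,0,0],[0,0,0],[0,0,0],[0,0,0]], grip=[0,0,0,0,0,0,0,0,0,0])

```text
clock: 5.13
position: [560.2, 108.0, 4.3]
ee_rot: [-0.048, 0.999, 0.0, 0.0]
contact_force: [1.0, 0.6, -0.1]
gripper_width: -0.0
```

```bash
python3 -c "
from h import *
plan([557,107,5])
d=wrist('w4');wedge(d)"
```

```text
pos [560.2 108.    4.3] tool delta m [ 0.0033 -0.0007 -0.0007] rows 1 tooly yaw deg 95.54
quad [[565.0, 157.0], [548.0, 290.0], [240.0, 277.0], [230.0, 164.0]]
back [516.8 181.7  22. ] nose [530.5  72.6   2. ] len 110.0 ang -82.85 fwd 107.9 lat -10.0
```

Just touching. 4 mm more.

Emit:
play_rows(travel=[[0.002,0,0],[0.0015,0,0],[0.001,0,0],[0,0,0],[0,0,0]], rotation=[[0,0,0],[0,0,0],[0,0,0],[0,0,0],[0,0,0]], grip=[0,0,0,0,0])

```text
clock: 5.6
position: [555.6, 107.0, 4.2]
ee_rot: [-0.048, 0.999, -0.0, -0.0]
contact_force: [0.7, 0.1, -0.6]
gripper_width: 0.2
```

```bash
python3 -c "
from h import *
d=wrist('w5');wedge(d);plan([557,107,5])"
```

```text
quad [[236.0, 161.0], [570.0, 170.0], [547.0, 301.0], [241.0, 276.0]]
back [516.1 182.3  22. ] nose [524.9  72.9   2. ] len 109.8 ang -85.41 fwd 109.0 lat 0.3
pos [555.6 107.    4.1] tool delta m [-0.0014 -0.0001 -0.0009] rows 1 tooly yaw deg 95.49
```

Emit:
play_rows(travel=[[-0.02,0,-0.015],[0,0.038,-0.015],[0,0.038,0],[0,0.038,0],[0.03,0,0],[0.022,0,0],[0,0,0],[0,0,0]], rotation=[[0,0,0],[0,0,0],[0,0,0],[0,0,0],[0,0,0],[0,0,0],[0,0,0],[0,0,0]], grip=[0,0,0,0,0,0,0,0])

```text
clock: 6.32
position: [512.0, 217.5, 34.3]
ee_rot: [-0.049, 0.999, -0.0, -0.0]
contact_force: [0.5, -0.5, 0.1]
gripper_width: -0.1
```

```bash
python3 -c "
from h import *
plan([513.6,216,6])"
```

```text
pos [512.  217.5  34.3] tool delta m [-0.0014 -0.0017  0.0283] rows 1 tooly yaw deg 95.58
```

Emit:
play_rows(travel=[[-0.0015,0,0.02],[0,0,0.008],[0,0,0],[0,-0.006,0],[0,-0.006,0],[0,-0.007,0],[0,-0.007,0],[0,-0.007,0],[0,-0.007,0],[0,-0.006,0],[0,-0.004,0],[0,0,0]], rotation=[[0,0,0],[0,0,0],[0,0,0],[0,0,0],[0,0,0],[0,0,0],[0,0,0],[0,0,0],[0,0,0],[0,0,0],[0,0,0],[0,0,0]], grip=[0,0,0,0,0,0,0,0,0,0,0,0])

```text
clock: 7.32
position: [519.2, 166.9, 6.2]
ee_rot: [-0.047, 0.999, -0.0, -0.0]
contact_force: [-0.7, 0.1, -1.1]
gripper_width: 0.2
```

```bash
python3 -c "
from h import *
d=wrist('w6');wedge(d);plan([517,182,5])"
```

```text
quad [[4.0, 240.0], [286.0, 242.0], [287.0, 299.0], [248.0, 348.0], [29.0, 344.0]]
pos [519.1 167.2   6.1] tool delta m [0.0007 0.015  0.0011] rows 1 tooly yaw deg 95.45
```

```bash
cat >> h.py <<'E'
def side(d,n1,n2,b1):
    a,b,c=ray(d,*n1,2),ray(d,*n2,2),ray(d,*b1,22);nm=(a+b)/2;w=(a-c)[:2]
    u=w/np.hypot(*w);q=np.array([534,-35.7])-nm[:2]
    print('nose',nm.round(1),'w',np.hypot(*(a-b)[:2]).round(1),'len',np.hypot(*w).round(1),'ang',np.degrees(np.arctan2(u[1],u[0])).round(2),'fwd',(q@u).round(1),'lat',(q@[-u[1],u[0]]).round(1))
E
python3 -c "
from h import *
side(load('wrist'),(4,240),(29,344),(286,242))"
```

```text
nose [527.7  44.2   2. ] w 45.3 len 111.9 ang -82.2 fwd 80.0 lat -4.6
```

View pics/w6.png

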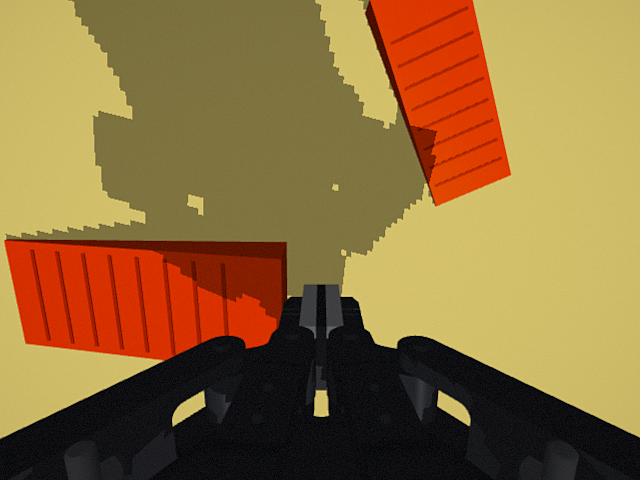

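```bash
sed -i 's/d,\*b1,22/d,*b1,0/' h.py; python3 -c "
from h import *
d=load('wrist');side(d,(4,240),(29,344),(286,242))
im=d['image'][225:310:3,275];print([tuple(x) for x in im])
t=grab('top');h=cv2.cvtColor(t['image'],cv2.COLOR_BGR2HSV);m=cv2.inRange(h,(3,150,60),(16,255,255))
c=[c for c in cv2.findContours(m,0,2)[0] if 200<c[:,0,0].mean()<330 and cv2.contourArea(c)>20]
for k in c: print(cv2.contourArea(k),cv2.minAreaRect(k),cv2.boxPoints(cv2.minAreaRect(k)).round(0).tolist())
cv2.imwrite('pics/t2.png',cv2.resize(t['image'][200:300,220:380],(800,500),interpolation=cv2.INTER_CUBIC))"
```

```text
nose [527.7  44.2   2. ] w 45.3 len 109.8 ang -85.33 fwd 80.2 lat -0.3
[(np.uint8(61), np.uint8(114), np.uint8(125)), (np.uint8(62), np.uint8(114), np.uint8(128)), (np.uint8(63), np.uint8(115), np.uint8(126)), (np.uint8(64), np.uint8(116), np.uint8(127)), (np.uint8(66), np.uint8(116), np.uint8(126)), (np.uint8(70), np.uint8(122), np.uint8(129)), (np.uint8(0), np.uint8(17), np.uint8(91)), (np.uint8(1), np.uint8(19), np.uint8(91)), (np.uint8(0), np.uint8(20), np.uint8(91)), (np.uint8(0), np.uint8(16), np.uint8(91)), (np.uint8(0), np.uint8(22), np.uint8(91)), (np.uint8(0), np.uint8(22), np.uint8(103)), (np.uint8(0), np.uint8(31), np.uint8(135)), (np.uint8(0), np.uint8(35), np.uint8(135)), (np.uint8(0), np.uint8(33), np.uint8(135)), (np.uint8(0), np.uint8(29), np.uint8(133)), (np.uint8(0), np.uint8(31), np.uint8(134)), (np.uint8(0), np.uint8(29), np.uint8(133)), (np.uint8(0), np.uint8(29), np.uint8(134)), (np.uint8(0), np.uint8(32), np.uint8(137)), (np.uint8(0), np.uint8(28), np.uint8(133)), (np.uint8(0), np.uint8(26), np.uint8(131)), (np.uint8(0), np.uint8(31), np.uint8(133)), (np.uint8(0), np.uint8(28), np.uint8(132)), (np.uint8(0), np.uint8(24), np.uint8(129)), (np.uint8(0), np.uint8(31), np.uint8(134)), (np.uint8(0), np.uint8(32), np.uint8(134)), (np.uint8(0), np.uint8(29), np.uint8(132)), (np.uint8(0), np.uint8(26), np.uint8(132))]
408.5 ((232.9199981689453, 317.5600280761719), (32.400001525878906, 14.0), 53.13010025024414) [[218.0, 309.0], [229.0, 300.0], [248.0, 326.0], [237.0, 335.0]]
765.0 ((271.76470947265625, 271.5588684082031), (20.372989654541016, 49.71980285644531), 75.96376037597656) [[245.0, 268.0], [293.0, 256.0], [298.0, 275.0], [250.0, 287.0]]
```

Emit:
play_rows(travel=[[0,-0.006,0],[0,-0.006,0],[0.0003,-0.006,0],[0,-0.006,0],[0,-0.006,0],[0.0003,-0.006,0],[0,-0.006,0],[0,-0.006,0],[0.0003,-0.006,0],[0,-0.006,0],[0,-0.004,0],[0,0,0]], rotation=[[0,0,0],[0,0,0],[0,0,0],[0,0,0],[0,0,0],[0,0,0],[0,0,0],[0,0,0],[0,0,0],[0,0,0],[0,0,0],[0,0,0]], grip=[0,0,0,0,0,0,0,0,0,0,0,0])

```text
clock: 8.42
position: [524.3, 103.1, 6.1]
ee_rot: [-0.047, 0.999, -0.0, -0.0]
contact_force: [-0.3, -0.2, 0.3]
gripper_width: -0.1
```

```bash
python3 -c "
from h import *
d=wrist('w7');wedge(d);plan([517,104,6])
cv2.imwrite('pics/w7c.png',d['image'][60:480])"
```

```text
quad [[286.0, 299.0], [248.0, 348.0], [31.0, 346.0], [0.0, 243.0], [285.0, 242.0]]
pos [524.4 103.5   6.1] tool delta m [0.0073 0.0012 0.0001] rows 1 tooly yaw deg 95.45
```

View pics/w7c.png

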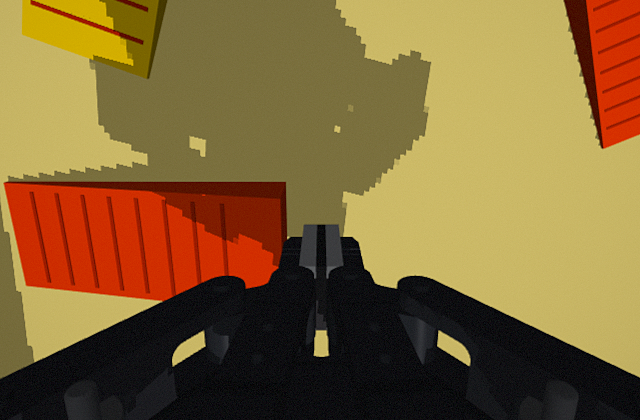

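```bash
python3 -c "
from h import *
d=load('wrist');side(d,(5,243),(27,346),(285,242))"
```

```text
nose [533.9 -19.8   2. ] w 44.9 len 109.1 ang -84.7 fwd 15.8 lat -1.4
```

Emit:
play_rows(travel=[[0,-0.005,0],[0,-0.005,0],[0,-0.005,0],[0,-0.005,0],[0,-0.003,0],[0,-0.002,0],[0,0,0],[0,0,0]], rotation=[[0,0,0],[0,0,0],[0,0,0],[0,0,0],[0,0,0],[0,0,0],[0,0,0],[0,0,0]], grip=[0,0,0,0,0,0,0,0])

```text
clock: 9.13
position: [526.7, 78.9, 6.1]
ee_rot: [-0.048, 0.999, -0.0, -0.0]
contact_force: [0.0, -0.4, 0.3]
gripper_width: 0.2
```

```bash
cat >> h.py <<'E'
def st():
    s=arm.read_state();print(s['clock'],s['position'].round(1),s['contact_force'].round(2),s['wrist_torque'].round(2))
E
python3 -c "
from h import *
st()"
```

```text
9.1333 [526.7  78.9   6.1] [ 0.03 -0.42  0.34] [ 0.01  0.02 -0.01]
```

Emit:
play_rows(travel=[[0,-0.0015,0],[0,-0.0015,0],[0,-0.001,0],[0,0,0]], rotation=[[0,0,0],[0,0,0],[0,0,0],[0,0,0]], grip=[0,0,0,0])

```text
clock: 9.47
position: [527.2, 75.1, 6.1]
ee_rot: [-0.048, 0.999, -0.0, -0.0]
contact_force: [-0.0, 0.6, 0.4]
gripper_width: 0.2
```

Emit:
play_rows(travel=[[0,-0.0015,0],[0,-0.0015,0],[0,0,0]], rotation=[[0,0,0],[0,0,0],[0,0,0]], grip=[0,0,0])

```text
clock: 9.72
position: [527.5, 71.9, 6.2]
ee_rot: [-0.048, 0.999, -0.0, -0.0]
contact_force: [0.6, -0.0, 0.4]
gripper_width: -0.2
```

Emit:
play_rows(travel=[[0,-0.0015,0],[0,-0.001,0],[0,0,0]], rotation=[[0,0,0],[0,0,0],[0,0,0]], grip=[0,0,0])

```text
clock: 9.97
position: [527.8, 69.5, 6.2]
ee_rot: [-0.048, 0.999, -0.0, -0.0]
contact_force: [-0.3, 0.2, -1.0]
gripper_width: -0.1
```

Emit:
play_rows(travel=[[0,-0.001,0],[0,-0.001,0],[0,0,0]], rotation=[[0,0,0],[0,0,0],[0,0,0]], grip=[0,0,0])

```text
clock: 10.22
position: [528.0, 67.5, 6.2]
ee_rot: [-0.048, 0.999, -0.0, 0.0]
contact_force: [-0.4, 0.1, -0.4]
gripper_width: -0.3
```

Emit:
play_rows(travel=[[0,-0.001,0],[0,-0.001,0],[0,0,0]], rotation=[[0,0,0],[0,0,0],[0,0,0]], grip=[0,0,0])

```text
clock: 10.47
position: [528.2, 65.6, 6.2]
ee_rot: [-0.048, 0.999, 0.0, 0.0]
contact_force: [0.5, 0.2, -0.6]
gripper_width: -0.2
```

Emit:
play_rows(travel=[[0,-0.001,0],[0,-0.001,0],[0,0,0]], rotation=[[0,0,0],[0,0,0],[0,0,0]], grip=[0,0,0])

```text
clock: 10.72
position: [528.4, 63.6, 6.2]
ee_rot: [-0.048, 0.999, 0.0, -0.0]
contact_force: [0.7, 0.1, -0.2]
gripper_width: 0.1
```

Emit:
play_rows(travel=[[0,-0.001,0],[0,-0.001,0],[0,0,0]], rotation=[[0,0,0],[0,0,0],[0,0,0]], grip=[0,0,0])

```text
clock: 10.97
position: [528.7, 61.8, 6.2]
ee_rot: [-0.048, 0.999, 0.0, 0.0]
contact_force: [0.0, 1.5, -0.6]
gripper_width: -0.1
```

Emit:
play_rows(travel=[[0,-0.001,0],[0,0,0]], rotation=[[0,0,0],[0,0,0]], grip=[0,0])

```text
clock: 11.13
position: [529.0, 61.2, 6.2]
ee_rot: [-0.048, 0.999, 0.0, 0.001]
contact_force: [-0.3, 3.6, -1.1]
gripper_width: -0.1
```

Emit:
play_rows(travel=[[0,-0.001,0],[0,0,0]], rotation=[[0,0,0],[0,0,0]], grip=[0,0])

```text
clock: 11.3
position: [529.4, 60.7, 6.3]
ee_rot: [-0.048, 0.999, 0.001, 0.001]
contact_force: [-0.5, 6.5, -1.6]
gripper_width: -0.3
```

Emit:
play_rows(travel=[[0,-0.0006,0],[0,0,0],[0,0,0]], rotation=[[0,0,0],[0,0,0],[0,0,0]], grip=[0,0,0])

```text
clock: 11.55
position: [529.6, 60.5, 6.3]
ee_rot: [-0.048, 0.999, 0.001, 0.001]
contact_force: [-0.2, 8.0, -1.1]
gripper_width: 0.3
```

```bash
python3 -c "
from h import *
st();d=wrist('w8');wedge(d);st()"
```

```text
11.55 [529.6  60.5   6.3] [-0.22  7.99 -1.06] [ 2.2   0.19 -0.04]
quad [[5.0, 238.0], [287.0, 241.0], [262.0, 345.0], [93.0, 350.0]]
back [520.1  43.3  22. ] nose [538.  -48.4   2. ] len 93.5 ang -78.93 fwd -13.3 lat -1.5
11.6 [529.6  60.5   6.3] [-0.12  6.97 -0.83] [ 2.14  0.2  -0.06]
```

Snug at about 8 N, with the nose about 27 mm past the foot centre, which gives a gap of about 8.5 mm and is plausible. Now I'll retract, lift and go over the nut.

Emit:
play_rows(travel=[[0,0.002,0],[0,0.01,0],[0,0.02,-0.005],[0,0.01,-0.03],[0,0,-0.04],[0,0,-0.03],[0,0,0],[0,0,0]], rotation=[[0,0,0],[0,0,0],[0,0,0],[0,0,0],[0,0,0],[0,0,0],[0,0,0],[0,0,0]], grip=[0,0,0,0,0,0,0,0])

```text
clock: 12.27
position: [525.4, 101.5, 113.2]
ee_rot: [-0.048, 0.999, 0.001, 0.002]
contact_force: [0.2, -0.5, -0.6]
gripper_width: 0.1
```

```bash
python3 -c "
from h import *
st()
d=wrist('w9');plan([533.5,-35,70])
print(proj(d,(533.5,-36,44)))
cv2.imwrite('pics/w9c.png',d['image'])
h=cv2.cvtColor(d['image'],cv2.COLOR_BGR2HSV);m=cv2.inRange(h,(0,0,95),(180,70,255))
n,l,s,c=cv2.connectedComponentsWithStats(m)
for i in range(1,n):
  if 100<s[i,4]<5000: print(c[i],s[i],ray(d,*c[i],44))"
```

```text
12.2667 [525.4 101.5 113.2] [ 0.2  -0.52 -0.59] [-0.02  0.05  0.04]
pos [524.3 100.9 111.4] tool delta m [ 0.0038 -0.1362  0.0414] rows 4 tooly yaw deg 95.47
[ 75.8805598  244.69621161]
[ 74.44923858 245.95177665] [ 58 231  33  31 788] [534.32110951 -36.85364991  44.        ]
```

View pics/w9c.png

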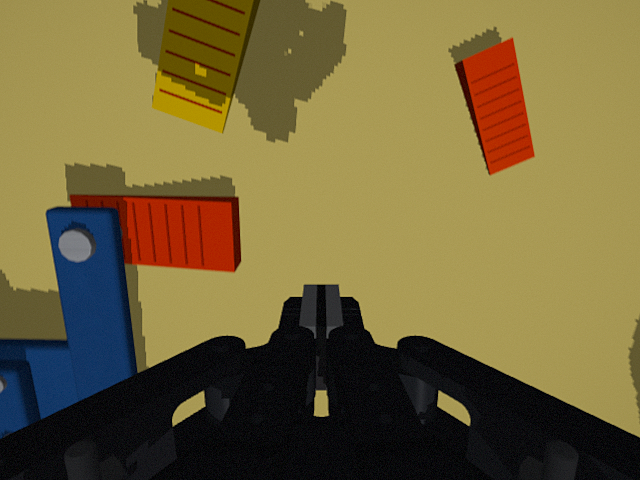

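The wedge sits under the bar and the nut, at (74,246), measures (534.3,-36.9), so the stand hasn't moved. Now I'll go above the nut.

Emit:
play_rows(travel=[[0.001,-0.035,0],[0.001,-0.035,0],[0.001,-0.035,0],[0.0005,-0.0325,0.01],[0,0,0.025],[0,0,0.005],[0,0,0],[0,0,0]], rotation=[[0,0,0],[0,0,0],[0,0,0],[0,0,0],[0,0,0],[0,0,0],[0,0,0],[0,0,0]], grip=[0,0,0,0,0,0,0,0])

```text
clock: 12.98
position: [534.0, -35.9, 70.4]
ee_rot: [-0.048, 0.999, -0.0, -0.001]
contact_force: [0.3, -0.0, 0.8]
gripper_width: 0.1
```

```bash
python3 -c "
from h import *
st();plan([534,-36.5,50])"
```

```text
12.9833 [534.  -35.9  70.4] [ 0.28 -0.04  0.81] [-0.03  0.01  0.  ]
pos [534.  -35.9  70.4] tool delta m [-0.     -0.0005  0.0204] rows 1 tooly yaw deg 95.55
```

Emit:
play_rows(travel=[[0,-0.0005,0.012],[0,0,0.008],[0,0,0.002],[0,0,0.0015],[0,0,0],[0,0,0]], rotation=[[0,0,0],[0,0,0],[0,0,0],[0,0,0],[0,0,0],[0,0,0]], grip=[0,0,0,0,0,0])

```text
clock: 13.48
position: [534.9, -36.4, 48.1]
ee_rot: [-0.048, 0.999, 0.0, 0.0]
contact_force: [0.3, 0.4, 0.8]
gripper_width: -0.0
```

Emit:
play_rows(travel=[[0,0,0.001],[0,0,0.001],[0,0,0]], rotation=[[0,0,0],[0,0,0],[0,0,0]], grip=[0,0,0])

```text
clock: 13.73
position: [534.5, -36.8, 45.7]
ee_rot: [-0.048, 0.999, 0.0, 0.0]
contact_force: [-0.2, 0.2, 0.3]
gripper_width: 0.2
```

Emit:
play_rows(travel=[[0,0,0.0008],[0,0,0.0006],[0,0,0]], rotation=[[0,0,0],[0,0,0],[0,0,0]], grip=[0,0,0])

```text
clock: 13.98
position: [534.4, -36.8, 44.1]
ee_rot: [-0.048, 0.999, -0.0, -0.0]
contact_force: [0.1, -0.4, 0.3]
gripper_width: -0.1
```

Emit:
play_rows(travel=[[0,0,0.0005],[0,0,0]], rotation=[[0,0,0],[0,0,0]], grip=[0,0])

```text
clock: 14.15
position: [534.5, -36.8, 44.1]
ee_rot: [-0.048, 0.999, -0.0, -0.0]
contact_force: [-1.4, -0.1, 4.2]
gripper_width: 0.0
```

Contact at z = 44.1, which is the expected nut height. Pressing harder in small steps.

Emit:
play_rows(travel=[[0,0,0.0005],[0,0,0]], rotation=[[0,0,0],[0,0,0]], grip=[0,0])

```text
clock: 14.32
position: [534.5, -36.8, 44.1]
ee_rot: [-0.048, 0.999, -0.0, 0.0]
contact_force: [-2.1, 1.5, 6.2]
gripper_width: 0.4
```

Emit:
play_rows(travel=[[0,0,0.0004],[0,0,0],[0,0,0]], rotation=[[0,0,0],[0,0,0],[0,0,0]], grip=[0,0,0])

```text
clock: 14.57
position: [534.5, -36.8, 44.1]
ee_rot: [-0.048, 0.999, -0.0, 0.0]
contact_force: [-3.1, -0.3, 9.3]
gripper_width: 0.2
```

Emit:
play_rows(travel=[[0,0,0.0003],[0,0,0],[0,0,0],[0,0,0],[0,0,0],[0,0,0],[0,0,0],[0,0,0],[0,0,0]], rotation=[[0,0,0],[0,0,0],[0,0,0],[0,0,0],[0,0,0],[0,0,0],[0,0,0],[0,0,0],[0,0,0]], grip=[0,0,0,0,0,0,0,0,0])

```text
clock: 15.32
position: [534.5, -36.8, 44.1]
ee_rot: [-0.048, 0.999, -0.0, 0.0]
contact_force: [-3.5, 0.9, 11.6]
gripper_width: -0.2
```

Emit:
play_rows(travel=[[0,0,-0.002],[0,0,-0.01],[0,0,-0.03],[0,0,-0.03],[0,0.04,-0.01],[0,0.04,0],[0,0.04,0],[0,0.04,0],[0,0.02,0],[0,0,0],[0,0,0]], rotation=[[0,0,0],[0,0,0],[0,0,0],[0,0,0],[0,0,0],[0,0,0],[0,0,0],[0,0,0],[0,0,0],[0,0,0],[0,0,0]], grip=[0,0,0,0,0,0,0,0,0,0,0])

```text
clock: 16.23
position: [517.1, 143.4, 124.8]
ee_rot: [-0.049, 0.999, 0.0, 0.0]
contact_force: [0.4, -0.9, -0.8]
gripper_width: -0.1
```

```bash
python3 -c "
from h import *
st();d=wrist('w10')
h=cv2.cvtColor(d['image'],cv2.COLOR_BGR2HSV);m=cv2.inRange(h,(0,0,95),(180,70,255))
n,l,s,c=cv2.connectedComponentsWithStats(m)
for i in range(1,n):
  if 100<s[i,4]<5000: print(c[i],s[i],ray(d,*c[i],44))
t=grab('top')
for X in [(743.5,-19.3,44),(534,-36,44)]:print(proj(t,X))
cv2.imwrite('pics/t3.png',cv2.resize(t['image'][140:290,220:450],(800,520),interpolation=cv2.INTER_CUBIC))"
```

```text
16.2333 [517.1 143.4 124.8] [ 0.36 -0.87 -0.77] [-0.09  0.06  0.04]
[ 15.86781609 247.96982759] [  1 234  31  29 696] [534.7997508 -37.2570545  44.       ]
[305.6644171  166.18317185]
[329.32599807 252.71828752]
```

View pics/t3.png

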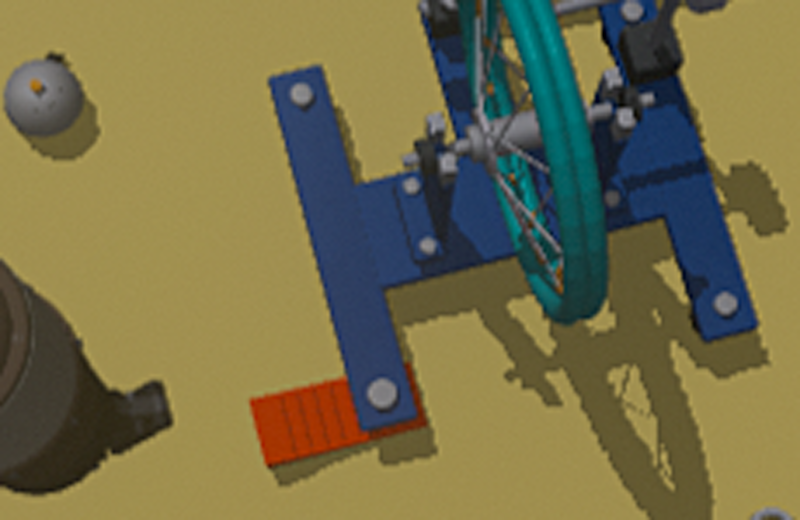

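The stand is exactly where it was, with its nuts at the same crop pixels, (301,95) and (382,394). The wedge is seated under the foot and the gripper is clear, so I'm handing in.

```bash
python3 -c "
from h import *
st();print(workorder.job_done())"
```

```text
16.3333 [517.1 141.7 124.6] [-0.19 -0.22 -0.39] [-0.03  0.02  0.  ]
the job is handed in; nothing more can be done
None
```

The wedge is snug under the short foot, the press test showed no give, and the job was handed in at 16.3 s with the gripper clear.

- **Lining up:** I nudged the larger orange wedge about 16 mm sideways so it pointed at the short foot. The first nudge turned it about 2°, so I corrected that near the nose.
- **Seating:** I pushed it nose first until the push rose to about 8 N. The nose is then about 27 mm past the foot's centre, which implies a gap of about 8.5 mm and fits the given 6 to 10 mm.
- **Press test:** I pressed on the nut with up to 11.6 N for about 0.7 s. The height stayed at 44.1 mm, the expected nut height.
- **Last checks:** In the final top view both nuts on that bar are at the same pixels as at the start, so the stand did not visibly move or tilt. The nut positions from the wrist camera agreed to about 1–2 mm, which is within calibration. None of the final checks failed.
- **Not measured:** I judged level from the nut height and the unchanged view, not directly. The other items were not re-measured. The arm touched nothing but the wedge and the nut.

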